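# Set out the sample bottles by height

## Task

Line up the four white blue-capped sample bottles on the four yellow pads in order of height: the tallest on the pad next to the red marker, then ever shorter, with the shortest at the other end. Stand each one upright in the middle of its pad and let go of it, and leave the amber flask where it stands.

Things in the scene. Friction and masses are not known exactly. Their poses are not given: they have to be found in the camera images.
- bottle_a_center (a point): the tallest of four closed white sample bottles with blue caps: 80 mm tall, white body 50 mm in diameter, cap 44 mm in diameter and 14 mm high at the top; this point is on its axis, half-way up (40 mm above its underside); z is up along its axis; loose, starts upright on the bench; grip the white body
- bottle_b_center (a point): the second tallest of four closed white sample bottles with blue caps: 68 mm tall, white body 45 mm in diameter, cap 39 mm in diameter and 14 mm high at the top; this point is on its axis, half-way up (34 mm above its underside); z is up along its axis; loose, starts upright on the bench; grip the white body
- bottle_c_center (a point): the third tallest (second shortest) of four closed white sample bottles with blue caps: 56 mm tall, white body 40 mm in diameter, cap 34 mm in diameter and 14 mm high at the top; this point is on its axis, half-way up (28 mm above its underside); z is up along its axis; loose, starts upright on the bench; grip the white body
- bottle_d_center (a point): the shortest of four closed white sample bottles with blue caps: 44 mm tall, white body 35 mm in diameter, cap 29 mm in diameter and 14 mm high at the top; this point is on its axis, half-way up (22 mm above its underside); z is up along its axis; loose, starts upright on the bench; grip the white body
- pad_1: one of four yellow round pads in a straight row on a low black strip (70 mm x 420 mm, 5 mm thick), at the strip's right-hand end (towards -y), one neighbour only; 62 mm in diameter, 3 mm thick, fixed; pads are 85 mm apart; origin at the centre of its underside, so its top, where a bottle stands, is 3 mm above the origin and 8 mm above the bench; its y axis runs along the row from pad_1 to pad_4
- pad_2: one of four yellow round pads in a straight row on a low black strip (70 mm x 420 mm, 5 mm thick), next to pad_1; 62 mm in diameter, 3 mm thick, fixed; pads are 85 mm apart; origin at the centre of its underside, so its top, where a bottle stands, is 3 mm above the origin and 8 mm above the bench; its y axis runs along the row from pad_1 to pad_4
- pad_3: one of four yellow round pads in a straight row on a low black strip (70 mm x 420 mm, 5 mm thick), next to pad_4; 62 mm in diameter, 3 mm thick, fixed; pads are 85 mm apart; origin at the centre of its underside, so its top, where a bottle stands, is 3 mm above the origin and 8 mm above the bench; its y axis runs along the row from pad_1 to pad_4
- pad_4: one of four yellow round pads in a straight row on a low black strip (70 mm x 420 mm, 5 mm thick), at the strip's left-hand end (towards +y), one neighbour only; 62 mm in diameter, 3 mm thick, fixed; pads are 85 mm apart; origin at the centre of its underside, so its top, where a bottle stands, is 3 mm above the origin and 8 mm above the bench; its y axis runs along the row from pad_1 to pad_4
- marker_red: flat red disc, 28 mm in diameter and 6 mm high, fixed on the strip at one end of the row, in line with the pads, 59.5 mm beyond the centre of the end pad (pad_1 or pad_4, it varies); an equal white disc marks the other end; origin at the centre of its underside
- flask_center (a point): bystander: amber conical flask with a black stopper, 68 mm wide at the foot, 95 mm tall with stopper, loose, standing beside the row; this point is on its axis 47.5 mm above its underside

How it is judged:
By the outcome, as a careful person would: the job done as asked, in the order asked, and still so for the second after the job is handed in, with the robot touching nothing.
It also fails if it takes over 106 s, if anything falls off the work surface, if the arm or the gripper's body presses on something with over 40 N, if the wrist force passes 120 N, or if a joint passes its speed limit or range.

## Robot

A 6-joint arm with a two-finger parallel gripper is mounted at the origin on the work surface. World frame = base frame: x ahead of the robot, y to its left, z up, the work surface at z = 0. Lengths are in m, angles in rad, forces in N, time in s.
With the tool pointing down it reaches from about 0.425 to 0.95 m from the base axis. Payload 3.5 kg.
Tool frame: the origin (TCP) lies between the finger pads; the fingertips stand 14 mm ahead of it and the grasp point (between the pads) lies 5 mm behind it; z points along the fingers, y is the direction in which the jaws open and shut (so a half turn about z gives the same grasp; the last joint's range is limited). The gripper opens to 85 mm and grips with 20 to 120 N. Pads are 22 mm wide; open, the fingers measure 114 mm over their backs; the gripper's body (76 mm by 85 mm) begins 54 mm behind the grasp point. The pads swing forward as they close: fully open they stand 13 mm farther back than shut.
Start: joints at [-0.15, 0.286, 1.577, -0, 1.279, -0.15], TCP at [0.675, 0, 0.245] pointing down, gripper open.
Joint ranges: [-2.77, 2.77], [-0.9, 2.22], [0.21, 2.48], [-1.53, 4.67], [0.24, 2.81], [-2.84, 2.84]. Speed limits (rad/s): [2.79, 2.79, 3.14, 3.14, 3.14, 3.14].

## Interface

Orientations are given as a unit quaternion [x, y, z, w].
In Python, from plant import ctrl gives the robot as it stands. The module is installed in compiled form; this text tells all that it offers.
- The arm moves only by the tool servo_tool, never from a script. Its argument "increments" is text: rows parted by semicolons, each of 7 numbers parted by spaces: the turn, a rotation vector about the tool's x, y, z in rad, then the shift along the tool's x, y, z in cm, then the finger opening in cm, from 0 to 8.54. In form: ax ay az dx dy dz claw; .... A call has 1 to 10 rows; each row is the pose to reach, as a shift and turn from the pose commanded when the call began, along the tool's axes at that moment; what a row does not reach only later rows make up. A row lasts 1/12 s, in which the tool goes at most 41.7 mm and 7.16 degrees, less where a joint would pass 70% of its speed; a pose out of reach is approached as far as the arm can. A call with a gripper value outside its range is refused whole. The fingers move at their own pace and stop on an object; "grip_force" is the grip in N (left out, the last holds). Time passes only in rows, so rows that repeat a pose let the fingers close. It gives the time, the measured TCP pose, the force and the opening at its end, in the units of the state.
- ctrl.get_state(): the state, without advancing time (a new reading comes with each control period).
- ctrl.read_camera(name): name is "scene" or "side" or "wrist"; returns (picture, depth): 384x512x3 uint8, red, green, blue; 384x512 float32, m along the optical axis (not along the pixel's ray), 0 where there is no reading.
- ctrl.camera_info(name): a dict with "camera_matrix" (3x3 intrinsics, pixels), "world_to_cam" (4x4, takes a point from world to camera coordinates). Camera axes: x right, y down, z forward; pixel columns grow to the right and rows downward; lengths in m; the calibration is good to about 2 mm. A picture is of the moment at which its call begins: read the wrist's pose just before it. camera_info takes no time and is no camera call; for the wrist camera it gives the pose at the moment of the call.
- ctrl.sign_off(): hands the job in, once; it reports no verdict.
The state is a dict: "time": time; "qpos": joint angles; "dq": joint speeds; "joint_efforts": joint torques, N m; "eef_pos": TCP position; "tcp_rot": TCP orientation; "contact_force": force on the tool from outside, world axes, zero at the start; "wrist_torque": the same for the moment, N m; "opening": opening from 0.0 (shut) to 1.0 (fully open).
Only numpy, scipy, OpenCV 4.12 (cv2) and the standard library are available. Lean on these libraries where they do the work, as an engineer would, in place of code of your own. Each camera call takes 0.05 s, during which the arm holds its last target.

## Working session

There is one attempt and no reset: what is moved stays moved. The work goes in short steps, Python scripts to look and compute and a tool call to move; the robot and the scene stay as the last step left them, time stands still between calls to the robot, and variables do not carry over. Pictures are saved under pics/ and viewed, and the job is handed in when it is done.

Besides the shell and the picture viewer there is one more tool, called by a JSON object that holds its "api" and its "payload". servo_tool: Moves the arm, as the interface text tells. Its arguments: {"type":"object","properties":{"increments":{"type":"string"},"grip_force":{"type":"number"}},"required":["increments"]}

```bash
mkdir -p pics
python3 - <<'E'
from plant import ctrl
import cv2,numpy as np,pickle
s=ctrl.get_state();print(s)
for n in ["scene","side"]:
    p,d=ctrl.read_camera(n);i=ctrl.camera_info(n)
    pickle.dump((p,d,i),open(n+"0.pkl","wb"));cv2.imwrite(f"pics/{n}0.png",p[:,:,::-1]);print(i)
E
```

```text
{'time': 0.0, 'qpos': array([-1.49998513e-01,  2.87198330e-01,  1.57819985e+00,  2.07758867e-05,
        1.27861995e+00, -1.49981377e-01]), 'dq': array([ 1.00961374e-03, -1.15220533e-04, -1.20809784e-03,  8.52575369e-06,
       -6.77832749e-04,  2.03915113e-03]), 'joint_efforts': array([-1.79628755e-04, -4.05981302e+01, -2.92628127e+01, -1.54224781e-04,
        5.81841552e-03,  3.74769741e-06]), 'eef_pos': array([6.74362270e-01, 1.31713811e-04, 2.43913006e-01]), 'tcp_rot': array([ 0.70711444,  0.70709808, -0.00071176, -0.00098195]), 'contact_force': array([-0.39468498, -0.08599648,  0.39731153]), 'wrist_torque': array([0.00243744, 0.01141259, 0.02017045]), 'opening': 1.0002028656520072}
{'camera_matrix': array([[404.45701518,   0.        , 259.01812852],
       [  0.        , 404.45701518, 193.83405377],
       [  0.        ,   0.        ,   1.        ]]), 'world_to_cam': array([[ 3.29264567e-01,  9.44237296e-01, -8.79688162e-04,
        -1.73019699e-01],
       [ 8.23913181e-01, -2.87761244e-01, -4.88221811e-01,
        -4.44113381e-01],
       [-4.61250383e-01,  1.60029356e-01, -8.72719135e-01,
         1.50462404e+00],
       [ 0.00000000e+00,  0.00000000e+00,  0.00000000e+00,
         1.00000000e+00]])}
{'camera_matrix': array([[348.70700662,   0.        , 256.11635755],
       [  0.        , 348.70700662, 196.59441469],
       [  0.        ,   0.        ,   1.        ]]), 'world_to_cam': array([[ 0.8760723 , -0.48217747, -0.00148757, -0.51106309],
       [-0.29068347, -0.52567876, -0.79947793,  0.20136925],
       [ 0.38470826,  0.70083289, -0.60069362,  0.93827782],
       [ 0.        ,  0.        ,  0.        ,  1.        ]])}
```

View pics/scene0.png

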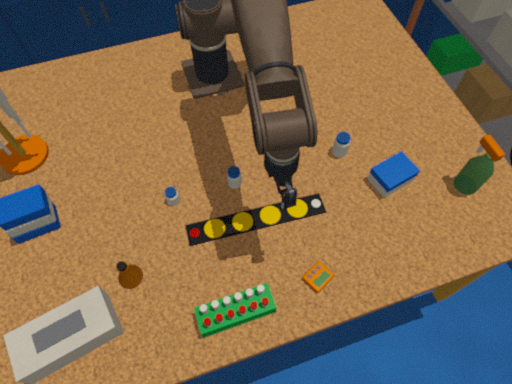

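View pics/side0.png

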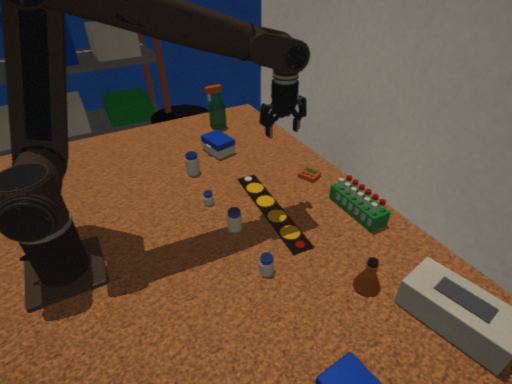

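The scene picture shows the red marker at (195,233), which is the -y end, so pad_1 gets the tallest bottle. Bottles are at (171,196), (234,177) and (342,145), and a fourth is hidden by the gripper. The side picture shows all four, at (192,163), (208,198), (234,219) and (267,264). The flask is at about (130,275) in scene, clear of the row.

```bash
cat > h.py <<'E'
import cv2,numpy as np,pickle
def cloud(p,d,i):
    K=i["camera_matrix"];T=np.linalg.inv(i["world_to_cam"])
    v,u=np.mgrid[:d.shape[0],:d.shape[1]]
    P=np.stack([(u-K[0,2])/K[0,0]*d,(v-K[1,2])/K[1,1]*d,d],-1)
    W=P@T[:3,:3].T+T[:3,3]; W[d<=0]=np.nan
    return W
def blobs(mask,W,mn=8):
    n,l,st,c=cv2.connectedComponentsWithStats(mask.astype(np.uint8))
    for k in range(1,n):
        if st[k,4]>=mn: yield c[k],st[k],W[(l==k)&~np.isnan(W[...,0])]
def cols(p):
    h=cv2.cvtColor(p,cv2.COLOR_RGB2HSV).astype(int);H,S,V=h[...,0],h[...,1],h[...,2]
    return dict(blue=(H>100)&(H<130)&(S>150)&(V>60),yellow=(H>22)&(H<35)&(S>180)&(V>120),red=((H<5)|(H>175))&(S>180)&(V>100),white=(S<70)&(V>130))
E
python3 - <<'E'
from h import *
for n in ["scene","side"]:
    p,d,i=pickle.load(open(n+"0.pkl","rb"));W=cloud(p,d,i);C=cols(p)
    R=(W[...,0]>.3)&(W[...,0]<1.0)&(abs(W[...,1])<.6)&(W[...,2]<.12)
    for c in ["blue","yellow","red","white"]:
        for ctr,st,w in blobs(C[c]&R,W):
            print(n,c,ctr.round(),st[4],"med",np.median(w,0).round(4),"min",w.min(0).round(3),"max",w.max(0).round(3), "p95z",np.percentile(w[:,2],90).round(4))
E
```

```text
scene blue [343. 138.] 113 med [0.4777 0.2933 0.0809] min [0.459 0.277 0.071] max [0.495 0.313 0.086] p95z 0.0838
scene blue [394. 171.] 1054 med [0.6308 0.3953 0.0637] min [0.575 0.336 0.038] max [0.681 0.464 0.069] p95z 0.0665
scene blue [233. 172.] 97 med [ 0.4774 -0.0647  0.0686] min [ 0.459 -0.081  0.059] max [ 0.492 -0.049  0.074] p95z 0.0714
scene blue [170. 192.] 76 med [ 0.4766 -0.2603  0.0574] min [ 0.461 -0.274  0.048] max [ 0.487 -0.246  0.063] p95z 0.0602
scene blue [ 46. 205.] 73 med [ 0.4438 -0.59    0.1102] min [ 0.383 -0.6    0.092] max [ 0.456 -0.586  0.12 ] p95z 0.1177
scene blue [ 56. 219.] 38 med [ 0.4455 -0.5965  0.0283] min [ 0.4   -0.599  0.014] max [ 0.457 -0.593  0.042] p95z 0.0357
scene blue [317. 347.] 5812 med [ 0.9385  0.1209 -0.7487] min [ 0.885 -0.461 -0.765] max [ 1.     0.6   -0.731] p95z -0.7428
scene yellow [298. 209.] 254 med [0.6307 0.0901 0.0089] min [0.598 0.055 0.002] max [0.656 0.117 0.015] p95z 0.012
scene yellow [270. 214.] 318 med [0.6201 0.0013 0.009 ] min [ 0.587 -0.03   0.002] max [0.65  0.034 0.016] p95z 0.012
scene yellow [242. 221.] 
[... 3730 characters left out ...]
.8429 -0.1334  0.0864] min [ 0.834 -0.141  0.085] max [ 0.85  -0.126  0.088] p95z 0.0878
side white [354. 188.] 16 med [ 0.8436 -0.1619  0.0864] min [ 0.832 -0.173  0.054] max [ 0.875 -0.123  0.089] p95z 0.0881
side white [360. 193.] 15 med [ 0.8426 -0.1936  0.0867] min [ 0.836 -0.202  0.085] max [ 0.851 -0.186  0.088] p95z 0.0878
side white [367. 198.] 16 med [ 0.8443 -0.2237  0.0862] min [ 0.835 -0.233  0.052] max [ 0.873 -0.187  0.088] p95z 0.0874
side white [374. 204.] 20 med [ 0.8443 -0.2527  0.0862] min [ 0.836 -0.26   0.056] max [ 0.87  -0.221  0.089] p95z 0.0874
side white [436. 282.] 1553 med [ 0.7565 -0.5306  0.0801] min [ 0.699 -0.6    0.076] max [ 0.839 -0.473  0.084] p95z 0.0816
```

Run:
```python
from h import *
from plant import ctrl
n="wrist";i=ctrl.camera_info(n);p,d=ctrl.read_camera(n)
pickle.dump((p,d,i),open("wrist0.pkl","wb"));cv2.imwrite("pics/wrist0.png",p[:,:,::-1]);print(i)
W=cloud(p,d,i)
for c,m in cols(p).items():
    for ctr,st,w in blobs(m,W,60): print(c,ctr.round(),st.tolist(),np.median(w,0).round(4),w.min(0).round(3),w.max(0).round(3))
p,d,i=pickle.load(open("side0.pkl","rb"));W=cloud(p,d,i)
h=cv2.cvtColor(p,cv2.COLOR_RGB2HSV)
print(h[193,204:213].tolist())
print(W[186:206:2,208].round(3))
cv2.imwrite("pics/sidezoom.png",cv2.resize(p[130:300,170:320,::-1],None,fx=4,fy=3.5))
```

```text
{'camera_matrix': array([[319.99182317,   0.        , 254.94079342],
       [  0.        , 319.99182317, 190.32628754],
       [  0.        ,   0.        ,   1.        ]]), 'world_to_cam': array([[ 9.99995954e-01, -3.25668994e-05, -2.84458517e-03,
        -6.73376906e-01],
       [ 7.60469379e-04, -9.60483893e-01,  2.78334533e-01,
        -3.67797313e-02],
       [-2.74124273e-03, -2.78335570e-01, -9.60479982e-01,
         3.80474396e-01],
       [ 0.00000000e+00,  0.00000000e+00,  0.00000000e+00,
         1.00000000e+00]])}
blue [30. 72.] [13, 57, 37, 31, 885] [0.4563 0.0943 0.0452] [0.439 0.081 0.031] [0.467 0.108 0.048]
blue [497. 232.] [479, 153, 33, 147, 1026] [ 1.5877 -0.4201 -0.7494] [ 1.57  -0.714 -0.756] [ 1.607 -0.117 -0.742]
blue [ 65. 229.] [44, 211, 42, 37, 1128] [ 0.4775 -0.0593  0.0693] [ 0.456 -0.08   0.056] [ 0.493 -0.043  0.072]
yellow [208.  86.] [184, 52, 56, 58, 1777] [0.6204 0.0816 0.0092] [0.597 0.058 0.007] [0.656 0.117 0.012]
yellow [209. 158.] [183, 132, 52, 52, 2092] [0.6201 0.0037 0.0091] [ 0.59  -0.026  0.007] [0.649 0.033 0.012]
yellow [216. 240.] [205, 
[... 850 characters left out ...]
0.033]
white [ 88. 198.] [74, 193, 30, 11, 168] [ 0.4799 -0.0413  0.0182] [ 0.467 -0.048  0.002] [ 0.491 -0.04   0.036]
white [ 71. 210.] [55, 206, 32, 18, 97] [ 0.4781 -0.0438  0.0526] [ 0.46  -0.059  0.049] [ 0.492 -0.041  0.055]
white [422. 275.] [403, 257, 43, 34, 376] [ 0.8429 -0.104   0.0863] [ 0.833 -0.135  0.053] [ 0.888 -0.096  0.089]
[[117, 133, 102], [113, 139, 90], [113, 134, 84], [113, 140, 82], [112, 141, 83], [112, 142, 90], [113, 155, 97], [118, 101, 83], [8, 99, 103]]
[[0.488 0.185 0.   ]
 [0.481 0.17  0.004]
 [0.457 0.1   0.047]
 [0.453 0.092 0.046]
 [0.45  0.085 0.043]
 [0.447 0.08  0.039]
 [0.448 0.083 0.029]
 [0.446 0.08  0.023]
 [0.445 0.08  0.015]
 [0.445 0.082 0.005]]
```

View pics/wrist0.png

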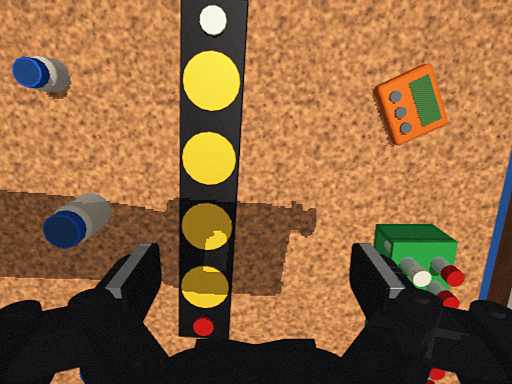

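View pics/sidezoom.png

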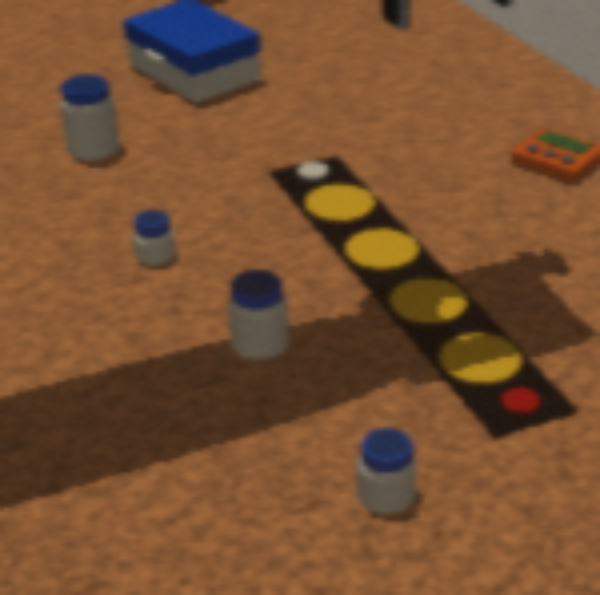

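The wrist picture looks straight down with image right = +x and up = +y. It shows the shortest bottle at (40,72), B at (75,218), red at (203,326) and white at (213,19). Now refining the centres from cap-top points over all three cameras.

Run:
```python
from h import *
B=dict(A=(.475,.292,.08,.022),B=(.475,-.063,.068,.0195),C=(.475,-.262,.056,.017),D=(.453,.0945,.044,.0145))
for n in ["scene","side","wrist"]:
    p,d,i=pickle.load(open(n+"0.pkl","rb"));K=i["camera_matrix"];T=np.linalg.inv(i["world_to_cam"])
    h=cv2.cvtColor(p,cv2.COLOR_RGB2HSV);m=(h[...,0]>100)&(h[...,0]<130)&(h[...,1]>110)
    W=cloud(p,d,i)
    v,u=np.mgrid[:384,:512];r=np.stack([(u-K[0,2])/K[0,0],(v-K[1,2])/K[1,1],np.ones_like(u)],-1)@T[:3,:3].T
    for b,(x,y,H,R) in B.items():
        near=(np.hypot(W[...,0]-x,W[...,1]-y)<.04)&(W[...,2]>H-.016)&(W[...,2]<H+.02)&m
        if near.sum()<20: continue
        # match predicted cap silhouette by best IoU over centre offsets
        best=None
        P=i["world_to_cam"];th=np.linspace(0,2*np.pi,40)
        def sil(cx,cy):
            pts=np.array([[cx+R*np.cos(t),cy+R*np.sin(t),z,1] for t in th for z in(H,H-.014)])@P.T
            uv=np.c_[pts[:,0]/pts[:,2]*K[0,0]+K[0,2],pts[:,1]/pts[:,2]*K[1,1]+K[1,2]]
            im=np.zeros((384,512),np.uint8);cv2.fillConvexPoly(im,cv2.convexHull(np.round(uv*16).astype(np.int32)),1,shift=4);return im>0
        for cx in np.arange(x-.012,x+.0121,.001):
            for cy in np.arange(y-.012,y+.0121,.001):
                s=sil(cx,cy);q=(s&near).sum()/(s|near).sum()
                if best is None or q>best[0]:best=(q,cx,cy)
        print(n,b,near.sum(),np.round(best,4))
```

```text
scene A 124 [0.6813 0.467  0.297 ]
scene B 108 [ 0.6792  0.469  -0.061 ]
scene C 86 [ 0.6324  0.469  -0.258 ]
side A 66 [0.5893 0.476  0.304 ]
side B 29 [ 0.1946  0.471  -0.06  ]
side C 100 [ 0.6061  0.475  -0.256 ]
side D 35 [0.4545 0.447  0.0975]
wrist B 1236 [ 0.886  0.474 -0.062]
wrist D 894 [0.849  0.451  0.0945]
```

{"api": "servo_tool", "payload": {"increments": "0 0 0 1.5 -1.2 0 8.5; 0 0 0 4 -3 0.2 8.5; 0 0 0 7 -5.5 0.5 8.5; 0 0 0 10.5 -8 0.8 8.5; 0 0 0 14 -11 1 8.5; 0 0 0 17.5 -13.5 1.3 8.5; 0 0 0 21 -16 1.6 8.5; 0 0 0 24 -18.5 1.8 8.5; 0 0 0 26 -20 2 8.5; 0 0 0 26 -20 2 8.5"}}

```text
time: 0.98
eef_pos: [0.4709, 0.2636, 0.2243]
tcp_rot: [0.705, 0.709, -0.001, -0.001]
contact_force: [0.5, -0.3, -0.1]
opening: 0.995
```

```bash
cat >> h.py <<'E'
DIM=dict(A=(.08,.022),B=(.068,.0195),C=(.056,.017),D=(.044,.0145))
def sil(i,x,y,H,R,h=.014):
    K=i["camera_matrix"];P=i["world_to_cam"];th=np.linspace(0,2*np.pi,40)
    pts=np.array([[x+R*np.cos(t),y+R*np.sin(t),z,1] for t in th for z in(H,H-h)])@P.T
    uv=np.c_[pts[:,0]/pts[:,2]*K[0,0]+K[0,2],pts[:,1]/pts[:,2]*K[1,1]+K[1,2]]
    im=np.zeros((384,512),np.uint8);cv2.fillConvexPoly(im,cv2.convexHull(np.round(uv*16).astype(np.int32)),1,shift=4);return im>0
def fit(p,d,i,b,x,y,zb=0.,n=.015,st=.001):
    H,R=DIM[b];H+=zb;W=cloud(p,d,i);h=cv2.cvtColor(p,cv2.COLOR_RGB2HSV)
    m=(h[...,0]>100)&(h[...,0]<130)&(h[...,1]>110)&(np.hypot(W[...,0]-x,W[...,1]-y)<.045)&(W[...,2]>H-.018)&(W[...,2]<H+.02)
    best=(0,0,0)
    if m.sum()<20:return m.sum(),best,0
    for cx in np.arange(x-n,x+n,st):
        for cy in np.arange(y-n,y+n,st):
            s=sil(i,cx,cy,H,R);q=(s&m).sum()/(s|m).sum()
            if q>best[0]:best=(q,cx,cy)
    return m.sum(),np.round(best,4),np.nanpercentile(W[m][:,2],80).round(4)
def look(name,cams=("wrist",)):
    from plant import ctrl
    s=ctrl.get_state();print("t",round(s["time"],2),"tcp",s["eef_pos"].round(4),"open",round(s["opening"],3),"F",s["contact_force"].round(1))
    o={}
    for n in cams:
        i=ctrl.camera_info(n);p,d=ctrl.read_camera(n);o[n]=(p,d,i);cv2.imwrite(f"pics/{name}_{n}.png",p[:,:,::-1])
    pickle.dump(o,open(name+".pkl","wb"));return o
E
python3 - <<'E'
from h import *
o=look("a1",("wrist","scene"))
print(fit(*o["wrist"],"A",.474,.296),fit(*o["wrist"],"D",.451,.0945)); print(fit(*o["scene"],"A",.474,.296),fit(*o["scene"],"D",.451,.0945))
for n in o:
    p,d,i=o[n];W=cloud(p,d,i);C=cols(p);R=(W[...,2]<.03)&(W[...,0]<.7)&(abs(W[...,1])<.3)
    for c in ("yellow","red","white"):
        for ctr,st,w in blobs(C[c]&R,W,50): print(n,c,ctr.round(),st[4],np.median(w,0).round(4),((w.max(0)+w.min(0))/2).round(4))
E
```

```text
t 0.98 tcp [0.4709 0.2636 0.2243] open 0.995 F [ 0.5 -0.3 -0.1]
(np.int64(1997), array([0.9135, 0.474 , 0.298 ]), np.float64(0.082)) (np.int64(530), array([0.8116, 0.452 , 0.0925]), np.float64(0.0459))
(np.int64(127), array([0.6978, 0.467 , 0.297 ]), np.float64(0.083)) (np.int64(49), array([0.5385, 0.446 , 0.0925]), np.float64(0.047))
wrist yellow [359. 312.] 59 [0.6018 0.0761 0.0091] [0.6035 0.077  0.0092]
wrist white [394. 257.] 153 [0.635  0.1541 0.0118] [0.6345 0.149  0.0094]
scene yellow [297. 208.] 310 [0.6261 0.0858 0.0088] [0.6246 0.087  0.008 ]
scene yellow [270. 214.] 315 [0.6198 0.0017 0.0091] [0.6184 0.0021 0.0091]
scene yellow [242. 221.] 325 [ 0.6138 -0.0835  0.0089] [ 0.6122 -0.0836  0.0083]
scene yellow [214. 228.] 331 [ 0.607  -0.1681  0.009 ] [ 0.6076 -0.1682  0.0077]
scene red [194. 232.] 75 [ 0.6034 -0.2267  0.0117] [ 0.6026 -0.2271  0.0103]
scene white [316. 203.] 64 [0.6296 0.1454 0.0111] [0.6284 0.147  0.0093]
```

View pics/a1_wrist.png

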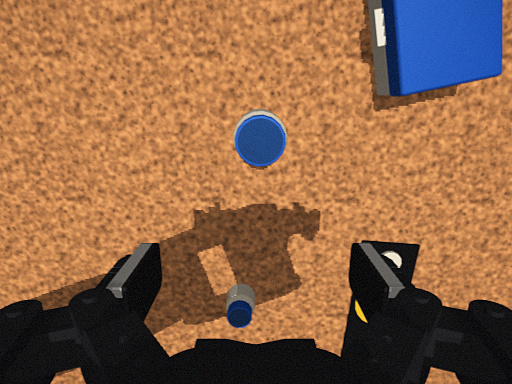

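The wrist picture shows bottle A at (260,140) with its cap clear and the finger path free. The clip box at the upper right is well away. Descending onto A.

{"api": "servo_tool", "payload": {"increments": "0 0 0 1 0 0.5 8.5; 0 0 0 2.5 0 2 8.5; 0 0 0 3.8 -0.1 4 8.5; 0 0 0 3.8 -0.1 6.5 8.5; 0 0 0 3.8 -0.1 9 8.5; 0 0 0 3.8 -0.1 11.5 8.5; 0 0 0 3.8 -0.1 14 8.5; 0 0 0 3.8 -0.1 16 8.5; 0 0 0 3.8 -0.1 17.5 8.5; 0 0 0 3.8 -0.1 18.3 8.5"}}

```text
time: 1.92
eef_pos: [0.4735, 0.2967, 0.0393]
tcp_rot: [0.708, 0.706, -0.002, -0.001]
contact_force: [-0.0, -0.3, -0.1]
opening: 0.993
```

{"api": "servo_tool", "payload": {"increments": "0 0 0 0 0 0 8.5; 0 0 0 0 0 0 8.5; 0 0 0 0 0 0 6; 0 0 0 0 0 0 4.5; 0 0 0 0 0 0 4; 0 0 0 0 0 0 4; 0 0 0 0 0 0 4; 0 0 0 0 0 0 4; 0 0 0 0 0 0 4; 0 0 0 0 0 0 4", "grip_force": 40}}

```text
time: 2.75
eef_pos: [0.4752, 0.2986, 0.0439]
tcp_rot: [0.707, 0.707, 0.001, 0.001]
contact_force: [0.0, -0.7, 5.7]
opening: 0.571
```

{"api": "servo_tool", "payload": {"increments": "0 0 0 0 0 -0.5 4; 0 0 0 0 0 -2 4; 0 0 0 0 0 -4 4; 0 0 0 0 0 -6 4; 0 0 0 0 0 -8.5 4; 0 0 0 0 0 -11 4; 0 0 0 -0.5 0.2 -12.5 4; 0 0 0 -2 0.6 -13 4; 0 0 0 -4 1.2 -13 4; 0 0 0 -6.5 1.9 -13 4"}}

```text
time: 3.58
eef_pos: [0.4924, 0.2331, 0.1725]
tcp_rot: [0.706, 0.708, 0.0, -0.0]
contact_force: [0.3, 0.6, -0.2]
opening: 0.576
```

{"api": "servo_tool", "payload": {"increments": "0 0 0 -3 0.9 0 4; 0 0 0 -6 1.7 0 4; 0 0 0 -9 2.6 0 4; 0 0 0 -12 3.4 0 4; 0 0 0 -15 4.3 0 4; 0 0 0 -18 5.2 0 4; 0 0 0 -21 6.1 0 4; 0 0 0 -24 6.9 0 4; 0 0 0 -27 7.8 0 4; 0 0 0 -30 8.6 0 4"}}

```text
time: 4.42
eef_pos: [0.5784, -0.0682, 0.1714]
tcp_rot: [0.707, 0.707, -0.0, -0.001]
contact_force: [0.0, -0.2, -2.2]
opening: 0.569
```

{"api": "servo_tool", "payload": {"increments": "0 0 0 -3 0.9 0 4; 0 0 0 -5.5 1.7 0 4; 0 0 0 -7.5 2.3 0 4; 0 0 0 -9 2.7 0 4; 0 0 0 -10 2.9 0 4; 0 0 0 -10 2.9 0 4; 0 0 0 -10 2.9 0 4; 0 0 0 -10 2.9 0 4"}}

```text
time: 5.08
eef_pos: [0.6076, -0.1657, 0.172]
tcp_rot: [0.707, 0.707, -0.0, -0.001]
contact_force: [-0.4, 0.2, -1.5]
opening: 0.571
```

Run:
```python
from h import *
o=look("a2",("wrist","scene","side"))
for n in o: print(n,fit(*o[n],"A",.608,-.167,.13))
```

```text
t 5.08 tcp [ 0.6076 -0.1657  0.172 ] open 0.571 F [-0.4  0.2 -1.5]
wrist (np.int64(10874), array([ 0.7867,  0.607 , -0.165 ]), np.float64(0.2098))
scene (np.int64(14), (0, 0, 0), 0)
side (np.int64(54), array([ 0.2596,  0.611 , -0.161 ]), np.float64(0.2081))
```

View pics/a2_wrist.png

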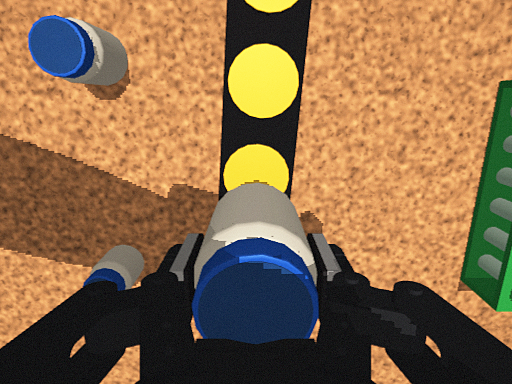

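View pics/a2_side.png

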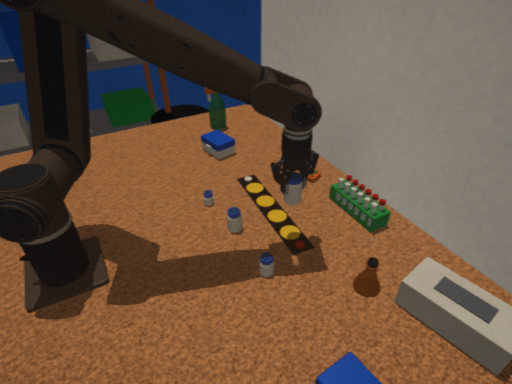

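A is held upright at (255,290) in the wrist picture, above the row end. Checking the pad centres from this same frame.

Run:
```python
from h import *
o=pickle.load(open("a2.pkl","rb"))
for n in ("wrist","side"):
    p,d,i=o[n];W=cloud(p,d,i);C=cols(p);R=(W[...,2]<.03)&(W[...,0]<.7)&(abs(W[...,1])<.3)
    for c in ("yellow","red","white"):
        for ctr,st,w in blobs(C[c]&R,W,20): print(n,c,ctr.round(),st[4],np.median(w,0).round(4),((w.max(0)+w.min(0))/2).round(4))
```

```text
wrist yellow [264. 110.] 280 [ 0.6158 -0.1057  0.0091] [ 0.6127 -0.1033  0.0091]
wrist yellow [256. 167.] 2127 [ 0.6079 -0.1583  0.0091] [ 0.6075 -0.1586  0.0091]
wrist white [109.  35.] 79 [ 0.49   -0.0477  0.0198] [ 0.4875 -0.0469  0.017 ]
side white [248. 178.] 23 [0.6282 0.1463 0.0116] [0.6304 0.1491 0.0116]
```

{"api": "servo_tool", "payload": {"increments": "0 0 0 0 0 1 4; 0 0 0 0 0 3 4; 0 0 0 0 0 5 4; 0 0 0 0 0 7 4; 0 0 0 0 0 8.5 4; 0 0 0 0 0 10 4; 0 0 0 0 0 11 4; 0 0 0 0 0 11.7 4; 0 0 0 0 0 12 4; 0 0 0 0 0 12 4"}}

```text
time: 6.07
eef_pos: [0.6081, -0.1668, 0.0526]
tcp_rot: [0.707, 0.707, -0.0, -0.0]
contact_force: [0.7, -0.9, -1.3]
opening: 0.572
```

{"api": "servo_tool", "payload": {"increments": "0 0 0 0 0 0 4; 0 0 0 0 0 0.1 4; 0 0 0 0 0 0.1 4"}}

```text
time: 6.32
eef_pos: [0.6086, -0.1673, 0.052]
tcp_rot: [0.707, 0.707, 0.0, 0.001]
contact_force: [0.7, -1.7, -1.2]
opening: 0.573
```

{"api": "servo_tool", "payload": {"increments": "0 0 0 0 0 0.1 4; 0 0 0 0 0 0.1 4; 0 0 0 0 0 0.2 4; 0 0 0 0 0 0.2 4"}}

```text
time: 6.65
eef_pos: [0.6087, -0.1673, 0.0519]
tcp_rot: [0.707, 0.707, 0.0, 0.0]
contact_force: [-3.9, 1.2, 9.0]
opening: 0.57
```

{"api": "servo_tool", "payload": {"increments": "0 0 0 0 0 -0.1 4; 0 0 0 0 0 -0.1 5; 0 0 0 0 0 -0.1 5.5; 0 0 0 0 0 -0.1 6.5; 0 0 0 0 0 -0.1 7.5; 0 0 0 0 0 -0.1 8.5; 0 0 0 0 0 -0.1 8.5; 0 0 0 0 0 -0.6 8.5; 0 0 0 0 0 -2 8.5; 0 0 0 0 0 -4 8.5"}}

```text
time: 7.48
eef_pos: [0.6067, -0.1664, 0.0885]
tcp_rot: [0.707, 0.707, -0.001, -0.002]
contact_force: [-0.5, -0.4, 0.6]
opening: 0.995
```

{"api": "servo_tool", "payload": {"increments": "0 0 0 0 0 -2.5 8.5; 0 0 0 0 0 -5 8.5; 0 0 0 -0.3 -0.6 -7 8.5; 0 0 0 -0.8 -2 -8.5 8.5; 0 0 0 -1.5 -4.5 -9 8.5; 0 0 0 -2.2 -7 -9 8.5; 0 0 0 -3 -9.5 -9 8.5; 0 0 0 -3.6 -11.5 -9 8.5; 0 0 0 -4 -12.5 -9 8.5; 0 0 0 -4 -12.5 -9 8.5"}}

```text
time: 8.32
eef_pos: [0.4819, -0.2076, 0.1804]
tcp_rot: [0.708, 0.706, 0.0, 0.001]
contact_force: [-0.4, -0.2, -0.4]
opening: 0.994
```

Run:
```python
from h import *
o=look("a3",("wrist","scene"))
for n in o: print(n,"C",fit(*o[n],"C",.474,-.258),"A",fit(*o[n],"A",.608,-.167,.008),"B",fit(*o[n],"B",.474,-.062))
```

```text
t 8.32 tcp [ 0.4819 -0.2076  0.1804] open 0.994 F [-0.4 -0.2 -0.4]
wrist C (np.int64(1190), array([ 0.8718,  0.472 , -0.26  ]), np.float64(0.0579)) A (np.int64(3440), array([ 0.9062,  0.608 , -0.167 ]), np.float64(0.0899)) B (np.int64(545), array([ 0.9577,  0.474 , -0.061 ]), np.float64(0.0696))
scene C (np.int64(90), array([ 0.6618,  0.469 , -0.258 ]), np.float64(0.0592)) A (np.int64(170), array([ 0.7391,  0.607 , -0.168 ]), np.float64(0.0912)) B (np.int64(108), array([ 0.6792,  0.469 , -0.061 ]), np.float64(0.0709))
```

View pics/a3_wrist.png

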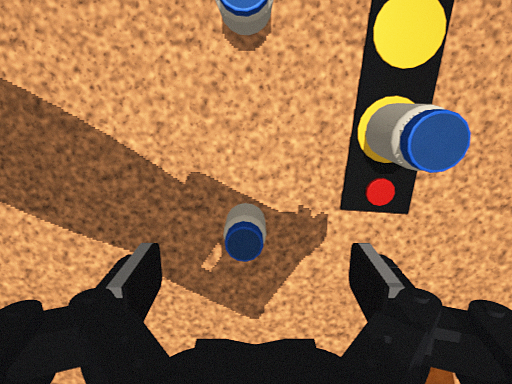

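A now stands at (.608,-.167) in both cameras, which is the pad_1 centre. In the wrist picture, bottle C is at (244,232) and B is at the top edge. Picking C next.

{"api": "servo_tool", "payload": {"increments": "0 0 0 -1 -0.3 0.3 8.5; 0 0 0 -3 -0.8 1.2 8.5; 0 0 0 -5.2 -1.1 3 8.5; 0 0 0 -5.2 -1.1 5.5 8.5; 0 0 0 -5.2 -1.1 8 8.5; 0 0 0 -5.2 -1.1 10.5 8.5; 0 0 0 -5.2 -1.1 12.5 8.5; 0 0 0 -5.2 -1.1 14 8.5; 0 0 0 -5.2 -1.1 15 8.5; 0 0 0 -5.2 -1.1 15 8.5"}}

```text
time: 9.25
eef_pos: [0.4711, -0.2581, 0.0266]
tcp_rot: [0.707, 0.707, -0.0, -0.002]
contact_force: [0.4, 0.6, -1.3]
opening: 0.997
```

{"api": "servo_tool", "payload": {"increments": "0 0 0 0 0 0 8.5; 0 0 0 0 0 0 6; 0 0 0 0 0 0 4.5; 0 0 0 0 0 0 3.5; 0 0 0 0 0 0 3; 0 0 0 0 0 0 3; 0 0 0 0 0 0 3; 0 0 0 0 0 0 3; 0 0 0 0 0 0 3", "grip_force": 40}}

```text
time: 10.0
eef_pos: [0.4728, -0.2596, 0.0307]
tcp_rot: [0.707, 0.707, 0.0, 0.001]
contact_force: [-0.5, 0.2, 6.0]
opening: 0.45
```

{"api": "servo_tool", "payload": {"increments": "0 0 0 0 0 -0.5 3; 0 0 0 0 0 -2 3; 0 0 0 0 0 -4 3; 0 0 0 0 0 -6 3; 0 0 0 0 0 -8.5 3; 0 0 0 0 0 -11 3; 0 0 0 0.5 0.2 -12.5 3; 0 0 0 2 1.1 -13 3; 0 0 0 4 2.2 -13 3; 0 0 0 6.2 3.4 -13 3"}}

```text
time: 10.83
eef_pos: [0.506, -0.1968, 0.1599]
tcp_rot: [0.708, 0.706, 0.0, 0.0]
contact_force: [0.3, 0.1, -1.0]
opening: 0.448
```

{"api": "servo_tool", "payload": {"increments": "0 0 0 2.6 1.5 0 3; 0 0 0 5.2 3 0 3; 0 0 0 8 4.5 0 3; 0 0 0 11 6.2 0 3; 0 0 0 14 8 0 3; 0 0 0 16.6 9.5 0 3; 0 0 0 18.6 10.6 0 3; 0 0 0 20 11.4 0 3; 0 0 0 20 11.4 0 3; 0 0 0 20 11.4 0 3"}}

```text
time: 11.67
eef_pos: [0.6196, 0.0033, 0.1587]
tcp_rot: [0.707, 0.708, -0.001, -0.0]
contact_force: [0.1, -0.3, -2.3]
opening: 0.451
```

{"api": "servo_tool", "payload": {"increments": "0 0 0 0 0 1 3; 0 0 0 0 0 3 3; 0 0 0 0 0 5 3; 0 0 0 0 0 7 3; 0 0 0 0 0 9 3; 0 0 0 0 0 10.5 3; 0 0 0 0 0 11.5 3; 0 0 0 0 0 12 3; 0 0 0 0 0 12 3; 0 0 0 0 0 12 3"}}

```text
time: 12.5
eef_pos: [0.6202, 0.0021, 0.0397]
tcp_rot: [0.708, 0.707, 0.0, 0.0]
contact_force: [0.1, -1.0, -0.7]
opening: 0.455
```

{"api": "servo_tool", "payload": {"increments": "0 0 0 0 0 0.1 3; 0 0 0 0 0 0.2 3; 0 0 0 0 0 0.3 3; 0 0 0 0 0 0.3 3; 0 0 0 0 0 0.3 3"}}

```text
time: 12.92
eef_pos: [0.6206, 0.0025, 0.0387]
tcp_rot: [0.707, 0.707, -0.0, 0.0]
contact_force: [-4.1, -0.8, 9.5]
opening: 0.448
```

{"api": "servo_tool", "payload": {"increments": "0 0 0 0 0 -0.1 3; 0 0 0 0 0 -0.1 4; 0 0 0 0 0 -0.1 4.5; 0 0 0 0 0 -0.1 5.5; 0 0 0 0 0 -0.1 7; 0 0 0 0 0 -0.1 8.5; 0 0 0 0 0 -0.1 8.5; 0 0 0 0 0 -0.6 8.5; 0 0 0 0 0 -2 8.5; 0 0 0 0 0 -4 8.5"}}

```text
time: 13.75
eef_pos: [0.6186, 0.0032, 0.0755]
tcp_rot: [0.707, 0.707, -0.001, -0.002]
contact_force: [-0.3, -0.2, -1.2]
opening: 0.998
```

{"api": "servo_tool", "payload": {"increments": "0 0 0 0 0 -2.5 8.5; 0 0 0 0.3 -0.8 -5 8.5; 0 0 0 1 -3 -7 8.5; 0 0 0 2 -5.5 -8.5 8.5; 0 0 0 3 -8.5 -9 8.5; 0 0 0 4 -11.5 -9 8.5; 0 0 0 5 -14 -9 8.5; 0 0 0 5.7 -16 -9 8.5; 0 0 0 5.7 -16 -9 8.5; 0 0 0 5.7 -16 -9 8.5"}}

```text
time: 14.58
eef_pos: [0.4598, 0.0603, 0.1677]
tcp_rot: [0.707, 0.707, 0.001, 0.001]
contact_force: [0.1, 0.1, -0.1]
opening: 0.994
```

Run:
```python
from h import *
o=look("a4",("wrist","scene"))
for n in o: print(n,"D",fit(*o[n],"D",.452,.093),"C",fit(*o[n],"C",.62,.0025,.008),"A",fit(*o[n],"A",.608,-.167,.008))
```

```text
t 14.58 tcp [0.4598 0.0603 0.1677] open 0.994 F [ 0.1  0.1 -0.1]
wrist D (np.int64(1015), array([0.888, 0.452, 0.095]), np.float64(0.046)) C (np.int64(1537), array([0.8693, 0.622 , 0.0015]), np.float64(0.0656)) A (np.int64(0), (0, 0, 0), 0)
scene D (np.int64(52), array([0.5652, 0.446 , 0.093 ]), np.float64(0.0464)) C (np.int64(98), array([0.7101, 0.62  , 0.0025]), np.float64(0.0664)) A (np.int64(170), array([ 0.7391,  0.607 , -0.168 ]), np.float64(0.0911))
```

View pics/a4_wrist.png

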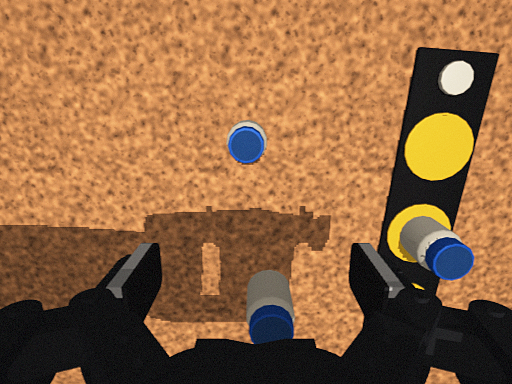

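C stands centred on pad_3: the fits give (.622,.0015) and (.620,.0025). In the wrist picture, D is at (246,143) and B at (270,300). Picking D.

{"api": "servo_tool", "payload": {"increments": "0 0 0 1 -0.3 0.3 8.5; 0 0 0 2.5 -0.7 1.2 8.5; 0 0 0 3.4 -0.8 3 8.5; 0 0 0 3.4 -0.8 5.5 8.5; 0 0 0 3.4 -0.8 8 8.5; 0 0 0 3.4 -0.8 10 8.5; 0 0 0 3.4 -0.8 12 8.5; 0 0 0 3.4 -0.8 13.3 8.5; 0 0 0 3.4 -0.8 14 8.5; 0 0 0 3.4 -0.8 14.4 8.5"}}

```text
time: 15.52
eef_pos: [0.4517, 0.0942, 0.021]
tcp_rot: [0.707, 0.707, -0.001, -0.001]
contact_force: [-0.5, 0.6, -0.6]
opening: 0.998
```

{"api": "servo_tool", "payload": {"increments": "0 0 0 0 0 0 8.5; 0 0 0 0 0 0 6; 0 0 0 0 0 0 4.5; 0 0 0 0 0 0 3.5; 0 0 0 0 0 0 2.5; 0 0 0 0 0 0 2.5; 0 0 0 0 0 0 2.5; 0 0 0 0 0 0 2.5; 0 0 0 0 0 0 2.5", "grip_force": 40}}

```text
time: 16.27
eef_pos: [0.4529, 0.094, 0.0233]
tcp_rot: [0.707, 0.707, 0.001, 0.001]
contact_force: [-1.0, -0.4, 6.4]
opening: 0.392
```

{"api": "servo_tool", "payload": {"increments": "0 0 0 0 0 -0.5 2.5; 0 0 0 0 0 -2 2.5; 0 0 0 0 0 -4 2.5; 0 0 0 0 0 -6 2.5; 0 0 0 0 0 -8.5 2.5; 0 0 0 0 0.2 -11 2.5; 0 0 0 0 1 -12.5 2.5; 0 0 0 -0.1 2.5 -13 2.5; 0 0 0 -0.2 5 -13 2.5; 0 0 0 -0.3 7.5 -13 2.5"}}

```text
time: 17.1
eef_pos: [0.5274, 0.0911, 0.153]
tcp_rot: [0.707, 0.707, 0.0, 0.0]
contact_force: [0.7, 0.2, -0.4]
opening: 0.385
```

{"api": "servo_tool", "payload": {"increments": "0 0 0 -0.1 2.5 0 2.5; 0 0 0 -0.2 5 0 2.5; 0 0 0 -0.3 7.2 0 2.5; 0 0 0 -0.4 8.8 0 2.5; 0 0 0 -0.4 9.9 0 2.5; 0 0 0 -0.4 9.9 0.5 2.5; 0 0 0 -0.4 9.9 2 2.5; 0 0 0 -0.4 9.9 4 2.5; 0 0 0 -0.4 9.9 6 2.5; 0 0 0 -0.4 9.9 8 2.5"}}

```text
time: 17.93
eef_pos: [0.6246, 0.0872, 0.0709]
tcp_rot: [0.707, 0.707, -0.001, -0.001]
contact_force: [0.0, -0.7, 0.4]
opening: 0.387
```

{"api": "servo_tool", "payload": {"increments": "0 0 0 0 0 1.5 2.5; 0 0 0 0 0 2.8 2.5; 0 0 0 0 0 3.5 2.5; 0 0 0 0 0 4 2.5; 0 0 0 0 0 4 2.5; 0 0 0 0 0 4.1 2.5; 0 0 0 0 0 4.2 2.5; 0 0 0 0 0 4.3 2.5; 0 0 0 0 0 4.3 2.5"}}

```text
time: 18.68
eef_pos: [0.6268, 0.087, 0.0314]
tcp_rot: [0.707, 0.707, 0.0, 0.0]
contact_force: [-3.6, -0.5, 6.9]
opening: 0.387
```

{"api": "servo_tool", "payload": {"increments": "0 0 0 0 0 -0.1 2.5; 0 0 0 0 0 -0.1 3.5; 0 0 0 0 0 -0.1 4; 0 0 0 0 0 -0.1 5; 0 0 0 0 0 -0.1 6.5; 0 0 0 0 0 -0.1 8.5; 0 0 0 0 0 -0.1 8.5; 0 0 0 0 0 -0.6 8.5; 0 0 0 0 0 -2 8.5; 0 0 0 0 0 -4 8.5"}}

```text
time: 19.52
eef_pos: [0.6246, 0.087, 0.0685]
tcp_rot: [0.707, 0.707, -0.001, -0.001]
contact_force: [-0.6, -1.5, 0.6]
opening: 0.996
```

{"api": "servo_tool", "payload": {"increments": "0 0 0 0 0 -2.5 8.5; 0 0 0 0 -0.5 -5 8.5; 0 0 0 0 -2 -7 8.5; 0 0 0 -0.8 -4 -8.8 8.5; 0 0 0 -2.5 -6.5 -9.6 8.5; 0 0 0 -5 -8.5 -9.6 8.5; 0 0 0 -7.5 -10.5 -9.6 8.5; 0 0 0 -10.5 -12.5 -9.6 8.5; 0 0 0 -13 -14 -9.6 8.5; 0 0 0 -15 -14.6 -9.6 8.5"}}

```text
time: 20.35
eef_pos: [0.4784, -0.0642, 0.1666]
tcp_rot: [0.707, 0.707, 0.0, 0.001]
contact_force: [0.6, 0.1, -0.6]
opening: 0.998
```

{"api": "servo_tool", "payload": {"increments": "0 0 0 -1.2 0 0 8.5; 0 0 0 -2 0 0 8.5; 0 0 0 -2 0 0 8.5; 0 0 0 -2 0 0 8.5"}}

```text
time: 20.68
eef_pos: [0.4806, -0.0828, 0.1658]
tcp_rot: [0.707, 0.707, 0.0, 0.0]
contact_force: [-0.9, 0.5, -0.7]
opening: 0.994
```

Run:
```python
from h import *
o=look("a5",("wrist","scene"))
for n in o: print(n,"B",fit(*o[n],"B",.474,-.061),"D",fit(*o[n],"D",.626,.087,.008),"C",fit(*o[n],"C",.62,.0025,.008),"A",fit(*o[n],"A",.608,-.167,.008))
```

```text
t 20.68 tcp [ 0.4806 -0.0828  0.1658] open 0.994 F [-0.9  0.5 -0.7]
wrist B (np.int64(2174), array([ 0.9076,  0.473 , -0.063 ]), np.float64(0.07)) D (np.int64(0), (0, 0, 0), 0) C (np.int64(2345), array([0.8862, 0.62  , 0.0025]), np.float64(0.0658)) A (np.int64(549), array([ 0.1799,  0.609 , -0.168 ]), np.float64(0.0894))
scene B (np.int64(92), array([ 0.575,  0.471, -0.061]), np.float64(0.0714)) D (np.int64(67), array([0.6381, 0.625 , 0.087 ]), np.float64(0.0547)) C (np.int64(100), array([0.7246, 0.62  , 0.0025]), np.float64(0.0668)) A (np.int64(172), array([ 0.7478,  0.607 , -0.168 ]), np.float64(0.091))
```

View pics/a5_wrist.png

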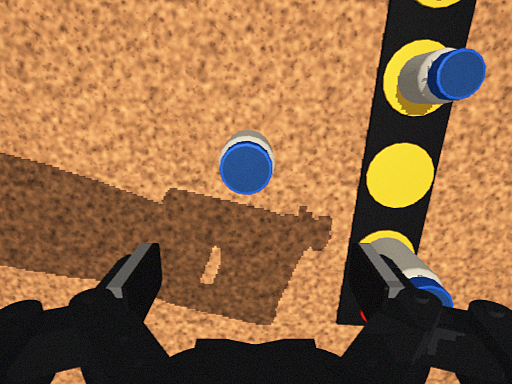

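{"api": "servo_tool", "payload": {"increments": "0 0 0 0.6 -0.2 0.3 8.5; 0 0 0 1.5 -0.5 1.2 8.5; 0 0 0 2.1 -0.7 3 8.5; 0 0 0 2.1 -0.7 5.5 8.5; 0 0 0 2.1 -0.7 8 8.5; 0 0 0 2.1 -0.7 10 8.5; 0 0 0 2.1 -0.7 11.5 8.5; 0 0 0 2.1 -0.7 12.5 8.5; 0 0 0 2.1 -0.7 13 8.5; 0 0 0 2.1 -0.7 13 8.5"}}

```text
time: 21.62
eef_pos: [0.472, -0.061, 0.034]
tcp_rot: [0.707, 0.707, -0.001, -0.001]
contact_force: [-0.5, -0.3, -1.3]
opening: 0.996
```

{"api": "servo_tool", "payload": {"increments": "0 0 0 0 0 0 8.5; 0 0 0 0 0 0 6.5; 0 0 0 0 0 0 5; 0 0 0 0 0 0 4; 0 0 0 0 0 0 3.5; 0 0 0 0 0 0 3.5; 0 0 0 0 0 0 3.5; 0 0 0 0 0 0 3.5; 0 0 0 0 0 0 3.5", "grip_force": 40}}

```text
time: 22.37
eef_pos: [0.4738, -0.0623, 0.0364]
tcp_rot: [0.707, 0.707, 0.0, 0.001]
contact_force: [-0.7, 0.4, 6.4]
opening: 0.511
```

{"api": "servo_tool", "payload": {"increments": "0 0 0 0 0 -0.5 3.5; 0 0 0 0 0 -2 3.5; 0 0 0 0 0 -4 3.5; 0 0 0 0 0 -6 3.5; 0 0 0 0 0 -8.5 3.5; 0 0 0 0 0.2 -11 3.5; 0 0 0 -0.1 1 -12.5 3.5; 0 0 0 -0.3 2.5 -13 3.5; 0 0 0 -0.6 4.5 -13 3.5; 0 0 0 -1 7 -13 3.5"}}

```text
time: 23.2
eef_pos: [0.5429, -0.0718, 0.1658]
tcp_rot: [0.707, 0.707, -0.0, 0.0]
contact_force: [-0.0, -1.8, -1.8]
opening: 0.514
```

{"api": "servo_tool", "payload": {"increments": "0 0 0 -0.4 2.5 0 3.5; 0 0 0 -0.7 4.5 0 3.5; 0 0 0 -0.9 6 0 3.5; 0 0 0 -1 7 0 3.5; 0 0 0 -1 7.1 0 3.5; 0 0 0 -1 7.1 0 3.5; 0 0 0 -1 7.1 0 3.5"}}

```text
time: 23.78
eef_pos: [0.613, -0.0817, 0.1647]
tcp_rot: [0.707, 0.707, -0.0, -0.001]
contact_force: [0.3, -0.2, -1.6]
opening: 0.509
```

{"api": "servo_tool", "payload": {"increments": "0 0 0 0 0 1 3.5; 0 0 0 0 0 3 3.5; 0 0 0 0 0 5 3.5; 0 0 0 0 0 7 3.5; 0 0 0 0 0 8.8 3.5; 0 0 0 0 0 10.2 3.5; 0 0 0 0 0 11.2 3.5; 0 0 0 0 0 11.8 3.5; 0 0 0 0 0 12 3.5; 0 0 0 0 0 12 3.5"}}

```text
time: 24.62
eef_pos: [0.6142, -0.082, 0.0455]
tcp_rot: [0.707, 0.707, 0.0, 0.0]
contact_force: [0.2, -0.1, -1.4]
opening: 0.51
```

{"api": "servo_tool", "payload": {"increments": "0 0 0 0 0 0.1 3.5; 0 0 0 0 0 0.2 3.5; 0 0 0 0 0 0.3 3.5; 0 0 0 0 0 0.3 3.5; 0 0 0 0 0 0.3 3.5"}}

```text
time: 25.03
eef_pos: [0.615, -0.0822, 0.0445]
tcp_rot: [0.707, 0.707, 0.0, 0.001]
contact_force: [-1.9, -0.6, 5.6]
opening: 0.509
```

{"api": "servo_tool", "payload": {"increments": "0 0 0 0 0 -0.1 3.5; 0 0 0 0 0 -0.1 4.5; 0 0 0 0 0 -0.1 5; 0 0 0 0 0 -0.1 6; 0 0 0 0 0 -0.1 7; 0 0 0 0 0 -0.1 8.5; 0 0 0 0 0 -0.1 8.5; 0 0 0 0 0 -0.6 8.5; 0 0 0 0 0 -2 8.5; 0 0 0 0 0 -4 8.5"}}

```text
time: 25.87
eef_pos: [0.6126, -0.0816, 0.0815]
tcp_rot: [0.707, 0.707, -0.001, -0.002]
contact_force: [0.1, 0.4, 0.2]
opening: 0.991
```

{"api": "servo_tool", "payload": {"increments": "0 0 0 0 0 -2.5 8.5; 0 0 0 0 0 -5 8.5; 0 0 0 0 -0.5 -7.5 8.5; 0 0 0 0 -2 -10 8.5; 0 0 0 0 -4 -12 8.5; 0 0 0 0 -6.5 -14 8.5; 0 0 0 0 -9 -15 8.5; 0 0 0 0 -11 -16 8.5; 0 0 0 0 -12 -16 8.5; 0 0 0 0 -12 -16 8.5"}}

```text
time: 26.7
eef_pos: [0.4931, -0.082, 0.2439]
tcp_rot: [0.707, 0.707, 0.001, 0.001]
contact_force: [0.5, 0.3, 0.3]
opening: 0.993
```

Run:
```python
from h import *
o=look("a6",("wrist","scene","side"))
for n in o: print(n,"A",fit(*o[n],"A",.608,-.167,.008),"B",fit(*o[n],"B",.614,-.082,.008),"C",fit(*o[n],"C",.62,.0025,.008),"D",fit(*o[n],"D",.626,.087,.008))
p=o["scene"][0][130:330,90:350,::-1];q=o["side"][0][130:330,170:430,::-1]
cv2.imwrite("pics/a6z.png",np.hstack([cv2.resize(p,(400,400)),cv2.resize(q,(400,400))]))
```

```text
t 26.7 tcp [ 0.4931 -0.082   0.2439] open 0.993 F [0.5 0.3 0.3]
wrist A (np.int64(406), array([ 0.2324,  0.609 , -0.169 ]), np.float64(0.0895)) B (np.int64(1360), array([ 0.8866,  0.615 , -0.083 ]), np.float64(0.0779)) C (np.int64(1199), array([0.872 , 0.62  , 0.0035]), np.float64(0.0659)) D (np.int64(21), array([0.9524, 0.627 , 0.089 ]), np.float64(0.0464))
scene A (np.int64(174), array([ 0.7565,  0.607 , -0.168 ]), np.float64(0.0909)) B (np.int64(130), array([ 0.7222,  0.61  , -0.082 ]), np.float64(0.0791)) C (np.int64(98), array([0.7101, 0.62  , 0.0025]), np.float64(0.0675)) D (np.int64(67), array([0.6381, 0.625 , 0.087 ]), np.float64(0.0544))
side A (np.int64(127), array([ 0.6649,  0.608 , -0.162 ]), np.float64(0.0892)) B (np.int64(82), array([ 0.6029,  0.616 , -0.075 ]), np.float64(0.0777)) C (np.int64(50), array([0.5102, 0.617 , 0.0075]), np.float64(0.0652)) D (np.int64(33), array([0.4853, 0.624 , 0.097 ]), np.float64(0.0533))
```

View pics/a6z.png

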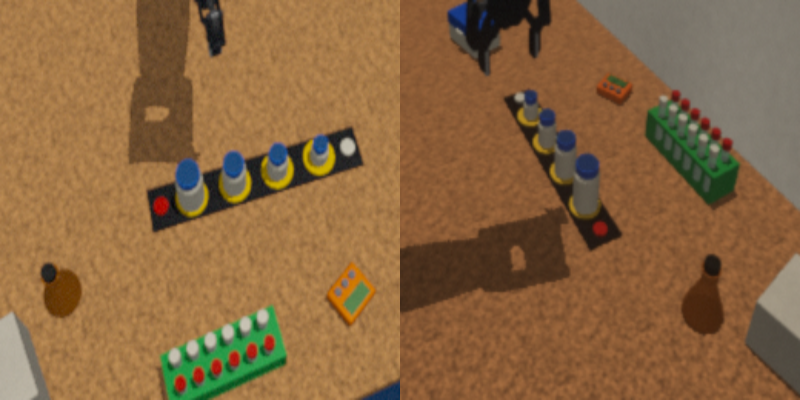

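View pics/a6_wrist.png

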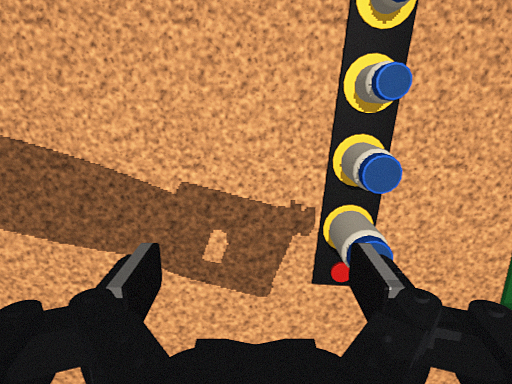

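All four bottles stand upright and centred. The zoomed picture shows them at about (188,190), (234,178), (277,168) and (319,155), tallest next to red. The flask is untouched at (62,290), and the gripper is clear. Letting the arm settle, then handing in.

{"api": "servo_tool", "payload": {"increments": "0 0 0 0 0 0 8.5; 0 0 0 0 0 0 8.5; 0 0 0 0 0 0 8.5; 0 0 0 0 0 0 8.5"}}

```text
time: 27.18
eef_pos: [0.4942, -0.0819, 0.2418]
tcp_rot: [0.707, 0.707, -0.0, -0.0]
contact_force: [-0.4, 0.1, 0.5]
opening: 0.997
```

```bash
python3 -c "
from plant import ctrl
print(ctrl.sign_off())"
```

```text
the job is handed in; nothing more can be done
None
```

All four bottles stand upright on the pads in height order: A on pad_1 next to the red marker, then B, C and D on pad_2 to pad_4. I handed the job in at 27.2 s with the gripper open and clear of everything.

- **Centring:** in the last pictures, the wrist and scene cameras put each bottle within about 4 mm of its pad centre. The side camera disagreed, reading 5–10 mm off in y, but its fits were poor because few pixels were visible. The wrist fits for A and D were also weak, since both were mostly out of view, so those two rest on the scene camera. A had also fitted well in the wrist camera right after it was placed.
- **Flask and forces:** the flask was never approached and looks unmoved in the pictures. I did not measure its position. The highest force reported at the end of any move was about 10 N, when setting bottles down.

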